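Make up two shelf-life trial kits

ROBOT

A 6-joint arm with a two-finger parallel gripper is mounted at the origin on the work surface. World frame = base frame: x ahead of the robot, y to its left, z up, the work surface at z = 0. Lengths are in m, angles in rad, forces in N, time in s.
With the tool pointing down it reaches from about 0.2 to 0.875 m from the base axis. Payload 3.4 kg.
Tool frame: the origin (TCP) lies between the finger pads; the fingertips stand 25 mm ahead of it and the grasp point (between the pads) lies 6 mm ahead of it (r.nose_length is the z of the fingertips in the tool frame, in m); z points along the fingers, y is the line along which they close (so a half turn about z gives the same grasp; the last joint's range is limited). The gripper opens to 94 mm and grips with 3 to 60 N. Pads are 16 mm wide; open, the fingers measure 119 mm over their backs; the gripper's body (75 mm by 177 mm) begins 78 mm behind the grasp point.
Start: joints at [1.123, 0.276, 1.505, -0, 1.361, -0.121], TCP at [0.185, 0.545, 0.23] pointing down, gripper open.
Joint ranges: [-2.89, 2.89], [-0.75, 2.08], [0.22, 2.7], [-1.18, 4.32], [0.11, 2.71], [-2.7, 2.7]. Speed limits (rad/s): [2.57, 2.57, 3.14, 3.14, 3.14, 3.14].

INTERFACE

Orientations are given as a unit quaternion [w, x, y, z].
In Python, from plant import r, gripper_to, inverse_kinematics, vision, models, telemetry gives the robot as it stands. Calls block until the motion is done:
- r.move_to(position, orientation): joint-space move of the TCP to a pose.
- r.move_l(position, rot=None, vel=0.15, guard=None): straight line of the TCP; rot=None keeps the orientation; vel is the mean speed in m/s. With guard (N) it stops when the force on the tool has changed by that much, and returns True; else False.
- r.movej(angles): joint-space move.
- gripper_to(opening, f_grip=None): finger opening in m; f_grip is the grip in N (None keeps the last); returns when the fingers have stopped.
- r.hold(seconds).
- inverse_kinematics(position, orientation): joint angles nearest the present ones, or None.
- vision.snapshot(name): name is "scene" or "side" or "wrist"; returns the picture (384x512x3 uint8, red, green, blue); there is no depth.
- vision.get_calibration(name): a dict with "fx", "fy", "cx", "cy" (pixels), "D" ([k1, k2, p1, p2, k3] as OpenCV has them; the pictures are not rectified), "position" and "orientation" of the camera in the world. Camera axes: x right, y down, z forward; pixel columns grow to the right and rows downward; lengths in m; the calibration is good to about 2 mm. A picture is of the moment at which its call begins: read the wrist's pose just before it. get_calibration takes no time and is no camera call; for the wrist camera it gives the pose at the moment of the call.
A pose or a line that the arm cannot do raises r.PlanningError and nothing moves.
- r.sign_off(): hands the job in; it is judged then, once.
Trained networks look in the newest picture that a camera, given by its name, has taken for a name from the list of things; names that differ only in an ending like _2 or _b are one class to them, and where a whole thing is asked for, a point or a joint stands for the part that bears it (a point fixed in the world has none). Each returns a list of dicts, best first, with "score" (0 to 1); they miss things now and then, are a little off and sometimes report something else, mostly with a low value. They report only what shows in the picture. A call takes as long as a camera call. They do not tell look-alikes from the thing itself.
- models.boxes_of(thing, camera): "at" ([x, y, z] in m, in world coordinates, good to about 4 mm: the middle of the surface that is visible of it).
- models.regions_of(thing, camera): "pixels" (384x512 bool, what is visible of it).
- models.mark_of(thing, camera): "at" ([x, y, z] in m, in world coordinates, good to about 4 mm: a listed point, or the origin of a listed thing).
Readings, each from a call of its own:
- telemetry.current_t(): time.
- telemetry.current_joints(): joint angles.
- telemetry.current_dq(): joint speeds.
- telemetry.current_joint_efforts(): joint torques, N m.
- telemetry.current_ee_pos(): TCP position.
- telemetry.current_tool_rot(): TCP orientation.
- telemetry.current_wrist_force(): force on the tool from outside, world axes, zero at the start.
- telemetry.current_torque(): the same for the moment, N m.
- telemetry.current_opening(): finger opening in m.
- telemetry.current_finger_force(): force on a finger pad.
Only numpy, scipy, OpenCV 4.12 (cv2) and the standard library are available. Lean on these libraries where they do the work, as an engineer would, in place of code of your own. Each camera call takes 0.05 s, during which the arm holds its last target. There are 200 camera calls.

TASK

Make up the two trial kits. Green tray: set the amber dish flat in its white ring and stand the orange canister upright on the middle of the dish's lid; its oblong stays empty. Grey tray: set the red dish flat in its ring with the blue canister standing on the middle of its lid, and lay the black data logger, screen up, squarely lengthwise on the white oblong; leave the cream dish, the white canister and the yellow-lidded pot where they are.

Things in the scene. Friction and masses are not known exactly. Their poses are not given: they have to be found in the camera images.
- tray_green: Green kit tray, fixed, 190 mm (its x) by 130 mm (its y); floor 4 mm and rim 10 mm above the table, rim 3 mm thick; origin at the centre of its underside, z up. Printed flat on its floor: a white ring (60 mm inside, 68 mm outside) for the dish, centred 44 mm from the origin towards -x, and a white oblong 54 mm (along x) by 38 mm for a logger, centred 50 mm towards +x.
- tray_grey: Grey kit tray, fixed, 190 mm (its x) by 130 mm (its y); floor 4 mm and rim 10 mm above the table, rim 3 mm thick; origin at the centre of its underside, z up. Printed flat on its floor: a white ring (60 mm inside, 68 mm outside) for the dish, centred 44 mm from the origin towards -x, and a white oblong 54 mm (along x) by 38 mm for a logger, centred 50 mm towards +x.
- dish_amber: Amber (orange-brown) culture dish: closed round petri dish with clear flat lid, 60 mm diameter, 16 mm high, about 35 g, rigid; origin at the centre of its underside, z up. Starts lid up on the table among the stock.
- dish_red: Dark red culture dish: closed round petri dish with clear flat lid, 60 mm diameter, 16 mm high, about 35 g, rigid; origin at the centre of its underside, z up. Starts lid up on the table among the stock.
- dish_cream: Pale cream culture dish: closed round petri dish with clear flat lid, 60 mm diameter, 16 mm high, about 35 g, rigid; origin at the centre of its underside, z up. Spare, not to be moved.
- can_orange: Orange absorber canister: upright plastic cylinder, 26 mm diameter, 38 mm tall, about 25 g, six small dark vent dots on its flat top; origin at the centre of its underside, z up. Starts standing on the table among the stock.
- can_blue: Blue absorber canister: upright plastic cylinder, 26 mm diameter, 38 mm tall, about 25 g, six small dark vent dots on its flat top; origin at the centre of its underside, z up. Starts standing on the table among the stock.
- can_white: White absorber canister: upright plastic cylinder, 26 mm diameter, 38 mm tall, about 25 g, six small dark vent dots on its flat top; origin at the centre of its underside, z up. Spare, not to be moved.
- logger: Data logger: black box 46 mm (its x) by 30 mm (its y) by 14 mm high, about 30 g, pale screen and red dot on top, rigid; origin at the centre of its underside, z up. Starts screen up on the table among the stock, turned any way. It may lie either way round on the oblong.
- pot: Square sample pot with yellow lid, 58 by 58 mm, 40 mm high, about 120 g; origin at the centre of its underside, z up. A bystander among the stock, not to be moved.
Not all that is in view belongs to the job. Several things look just like the dish_red: the one meant starts farthest to the robot's right.

How it is judged:
By the outcome, as a careful person would: the job done as asked, in the order asked, and still so for the second after the job is handed in, with the robot touching nothing.
It also fails if it takes over 133 s, if anything falls off the work surface, if the arm or the gripper's body presses on something with over 40 N, if the wrist force passes 120 N, or if a joint passes its speed limit or range.

## Working session

There is one attempt and no reset: what is moved stays moved. The work goes in short steps, each a Python script; the robot and the scene stay as the last script left them, time stands still between calls to the robot, and variables do not carry over. Pictures are saved under pics/ and viewed, at most 14 in all, crops included, and the job is handed in when it is done.

```bash
ls; mkdir -p pics; python3 - <<'E'
from plant import r,vision,models,telemetry
import cv2,numpy as np
for c in ["scene","side","wrist"]:
    im=vision.snapshot(c); cv2.imwrite(f"pics/{c}0.png",cv2.cvtColor(im,cv2.COLOR_RGB2BGR))
    k=vision.get_calibration(c); print(c,{a:np.round(b,3).tolist() for a,b in k.items()})
for c in ["scene","side"]:
    for t in "tray_green tray_grey dish_amber dish_red dish_cream can_orange can_blue can_white logger pot".split():
        print(c,t,[(np.round(d["at"],3).tolist(),round(d["score"],2)) for d in models.mark_of(t,c)][:6])
print(telemetry.current_t(),telemetry.current_tool_rot(),r.nose_length)
E
```

```text
pics
scene {'fx': 411.527, 'fy': 411.527, 'cx': 253.131, 'cy': 199.98, 'D': [0.014, 0.0, 0.0, 0.0, 0.0], 'position': [1.154, 0.516, 0.662], 'orientation': [-0.192, 0.393, 0.803, -0.406]}
side {'fx': 426.288, 'fy': 426.288, 'cx': 258.475, 'cy': 189.472, 'D': [-0.154, 0.0, 0.0, 0.0, 0.0], 'position': [0.154, -0.465, 0.704], 'orientation': [-0.328, 0.886, -0.311, 0.106]}
wrist {'fx': 300.643, 'fy': 300.643, 'cx': 256.891, 'cy': 193.87, 'D': [0.02, 0.0, 0.0, 0.0, 0.0], 'position': [0.121, 0.566, 0.384], 'orientation': [0.095, 0.807, 0.579, 0.067]}
scene tray_green [([0.487, 0.315, 0.003], 0.89)]
scene tray_grey [([0.446, -0.33, 0.002], 0.96)]
scene dish_amber [([0.551, 0.061, 0.001], 0.77)]
scene dish_red [([0.44, -0.009, 0.0], 0.85), ([0.334, 0.077, -0.002], 0.78), ([0.38, 0.173, 0.0], 0.69), ([0.439, -0.128, 0.001], 0.64), ([0.564, 0.166, -0.0], 0.61), ([0.647, 0.112, 0.002], 0.54)]
scene dish_cream [([0.447, -0.331, -0.001], 0.66), ([0.665, -0.113, 0.001], 0.65)]
scene can_orange [([0.44, 0.109, 0.002], 0.56)]
scene can_blue [([0.667, 0.01, 0.001], 0.68)]
scene can_white [([0.65, 0.116, -0.0], 0.57)]
scene logger [([0.553, -0.062, 0.001], 0.67)]
scene pot [([0.441, -0.127, 0.0], 0.71)]
side tray_green [([0.488, 0.321, 0.001], 0.58)]
side tray_grey [([0.445, -0.332, -0.003], 0.87)]
side dish_amber [([0.555, 0.061, 0.002], 0.8), ([0.441, -0.01, 0.004], 0.17)]
side dish_red [([0.33, 0.081, -0.001], 0.95), ([0.381, 0.174, -0.006], 0.79), ([0.438, -0.009, 0.004], 0.71), ([0.569, 0.162, 0.001], 0.6)]
side dish_cream [([0.672, -0.118, -0.001], 0.7)]
side can_orange [([0.436, 0.11, 0.003], 0.67)]
side can_blue [([0.667, 0.009, 0.002], 0.49)]
side can_white [([0.649, 0.113, -0.004], 0.72)]
side logger [([0.551, -0.066, -0.003], 0.56)]
side pot [([0.438, -0.13, -0.0], 0.79)]
1.15 [1.43129117e-05 1.62677567e-01 9.86679282e-01 5.65953119e-05] 0.025
```

View pics/scene0.png

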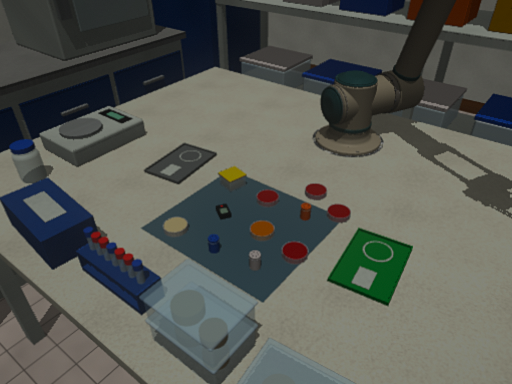

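View pics/side0.png

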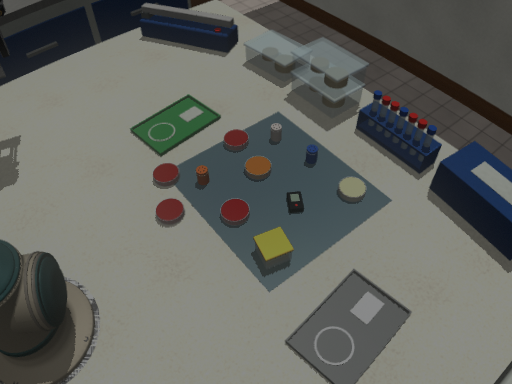

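Red dishes in the scene picture are at (268,198), (316,191), (339,212) and (295,251). The amber dish at (262,229) and the cream one at (175,226) could also be mistaken for it. The robot's right is smallest y, so the red dish meant is (268,198), at about (0.44,-0.01), next to the pot. In the side picture it is at (235,211). Next I'll take wrist views and crop that dish.

```bash
cat > h.py <<'E'
from plant import r,gripper_to,inverse_kinematics,vision,models,telemetry
import cv2,numpy as np
from scipy.spatial.transform import Rotation as Ro
from scipy.optimize import least_squares
def quat(psi): return [0,np.cos(psi/2),np.sin(psi/2),0]
def neutral(x,y): return np.arctan2(y,x)+np.pi/2
def nearpsi(psi,x,y):
    n=neutral(x,y); return psi-np.pi*np.round((psi-n)/np.pi)
def cam(k):
    w,x,y,z=k["orientation"]; R=Ro.from_quat([x,y,z,w]).as_matrix()
    K=np.array([[k["fx"],0,k["cx"]],[0,k["fy"],k["cy"]],[0,0,1.]])
    return R,np.array(k["position"]),K,np.array(k["D"],float)
def proj(P,k):
    R,p,K,D=cam(k); rv=cv2.Rodrigues(R.T)[0]
    return cv2.projectPoints(np.asarray(P,float),rv,-R.T@p,K,D)[0][:,0]
def unproj(uv,z,k):
    R,p,K,D=cam(k); n=cv2.undistortPoints(np.asarray(uv,float).reshape(-1,1,2),K,D)[:,0]
    d=np.c_[n,np.ones(len(n))]@R.T
    return p+d*((z-p[2])/d[:,2])[:,None]
def cyl(rad,h,z0=0):
    a=np.linspace(0,2*np.pi,48,endpoint=False)
    return np.array([[rad*np.cos(t),rad*np.sin(t),z0+z] for t in a for z in(0,h)])
def box(a,b,h,z0=0): return np.array([[i*a/2,j*b/2,z0+z] for i in(-1,1) for j in(-1,1) for z in(0,h)])
DIM=dict(can_orange=cyl(.013,.038),can_blue=cyl(.013,.038),can_white=cyl(.013,.038),logger=box(.046,.030,.014),
 pot=box(.058,.058,.04),tray_green=box(.19,.13,.01),tray_grey=box(.19,.13,.01))
for c in("amber","red","cream"): DIM["dish_"+c]=cyl(.03,.016)
def feat(m):
    a=max(m["m00"],1); return np.array([m["m10"]/a,m["m01"]/a]),np.array([m["mu20"],m["mu11"],m["mu02"]])/a
def fit(mask,thing,k,z0=0,yaw=None):
    """pose (x,y,yaw) whose model silhouette has the mask's moments"""
    P=DIM[thing]+[0,0,z0]; c,s=feat(cv2.moments(mask.astype(np.uint8),True)); sc=np.sqrt(s[0]+s[2])
    g=unproj([c],z0+P[:,2].max()/2,k)[0]; best=None
    rot=yaw is None and thing in("logger","tray_green","tray_grey")
    def res(v):
        Q=P.copy(); t=v[2] if rot else (yaw or 0)
        Q[:,:2]=P[:,:2]@np.array([[np.cos(t),np.sin(t)],[-np.sin(t),np.cos(t)]])+v[:2]
        h=cv2.convexHull(proj(Q,k).astype(np.float32)); cc,ss=feat(cv2.moments(h))
        return np.r_[cc-c,(ss-s)/sc*.5] if rot else cc-c
    for y0 in ([0,.8,1.57,2.36] if rot else [0]):
        o=least_squares(res,[g[0],g[1],y0][:3 if rot else 2],diff_step=1e-4 ,x_scale=[.01,.01,.1][:3 if rot else 2])
        if best is None or o.cost<best.cost: best=o
    return np.r_[best.x,round(best.cost,3)]
def shot(c,name=None):
    k=vision.get_calibration(c); im=vision.snapshot(c)
    if name: cv2.imwrite(f"pics/{name}.png",cv2.cvtColor(im,cv2.COLOR_RGB2BGR))
    return im,k
def tray_print(im,k,g,floor=.004):
    """ring and oblong centres from the white print, g = rough tray centre"""
    hsv=cv2.cvtColor(im,cv2.COLOR_RGB2HSV); w=((hsv[...,2]>130)&(hsv[...,1]<60)).astype(np.uint8)
    cs,_=cv2.findContours(w,cv2.RETR_EXTERNAL,cv2.CHAIN_APPROX_NONE); out=[]
    for q in cs:
        if cv2.contourArea(q)<60: continue
        W=unproj(q[:,0],floor,k)[:,:2]; m=cv2.moments((W*1e4).astype(np.float32))
        ar=m["m00"]/1e8; ce=np.array([m["m10"],m["m01"]])/m["m00"]/1e4
        if np.hypot(*(ce-g[:2]))<.09: out.append((ar*1e6,ce))
    return out
E
python3 - <<'E'
from h import *
gripper_to(.094)
T0=telemetry.current_t()
for i,(x,y) in enumerate([(.46,.28),(.50,.03),(.43,-.30)]):
    r.move_to([x,y,.25],quat(neutral(x,y)))
    im,k=shot("wrist",f"w{i}")
    things=[["tray_green"],"dish_amber dish_red dish_cream can_orange can_blue can_white logger pot".split(),["tray_grey"]][i]
    for t in things:
        for d in models.regions_of(t,"wrist"):
            if d["score"]<.3: continue
            print(t,round(d["score"],2),d["pixels"].sum(),np.round(fit(d["pixels"],t,k),4))
    if i!=1: print("print",tray_print(im,k,[(.487,.318),0,(.446,-.331)][i]))
    else:
        u=proj([[.44,-.009,.016]],k)[0].astype(int); print(u)
        c=im[max(0,u[1]-70):u[1]+70,max(0,u[0]-90):u[0]+90]; cv2.imwrite("pics/red.png",cv2.cvtColor(cv2.resize(c,None,fx=3,fy=3),cv2.COLOR_RGB2BGR))
print(telemetry.current_t(),telemetry.current_joints())
E
```

```text
tray_green 0.9 14489 [0.4873 0.317  0.1391 0.007 ]
print [(1960.930470905304, array([0.53764975, 0.32254838])), (3496.0089012902977, array([0.44410476, 0.31101158])), (120503.45565126136, array([0.47034022, 0.39115668]))]
dish_amber 0.55 1772 [0.5513 0.0606 0.    ]
dish_amber 0.36 561 [0.6552 0.116  0.    ]
dish_red 0.85 1596 [ 0.4371 -0.0075  0.    ]
dish_red 0.8 2394 [0.3788 0.174  0.    ]
dish_red 0.7 2190 [0.5681 0.1656 0.    ]
can_orange 0.63 478 [0.4372 0.1106 0.    ]
can_blue 0.9 569 [0.6657 0.0086 0.    ]
can_white 0.71 608 [0.65   0.1161 0.    ]
can_white 0.51 654 [ 0.439  -0.1079  0.    ]
logger 0.77 761 [ 0.5507 -0.065   0.9987  0.023 ]
[210 201]
tray_grey 0.69 13635 [ 0.4441 -0.3314  3.2584  0.009 ]
print [(353.0607541492582, array([ 0.40422093, -0.32894914])), (1909.4172744327784, array([ 0.49351406, -0.32577042])), (158129.64157549862, array([ 0.45439699, -0.27366998]))]
5.7083 [-7.39863995e-01  1.88089717e-01  1.57549686e+00  5.20242994e-04
  1.37801930e+00 -1.32752442e-01]
```

View pics/red.png

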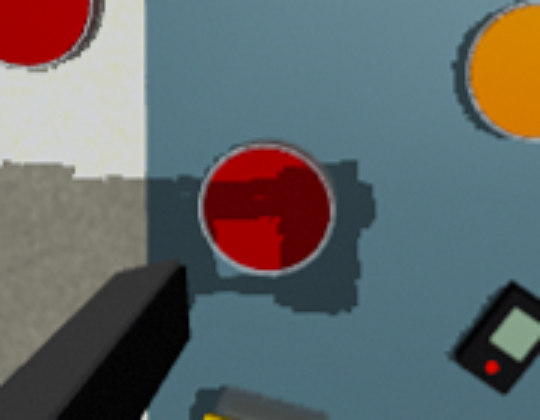

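View pics/w1.png

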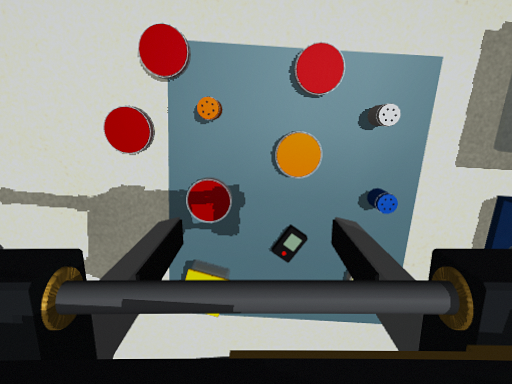

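View pics/w2.png

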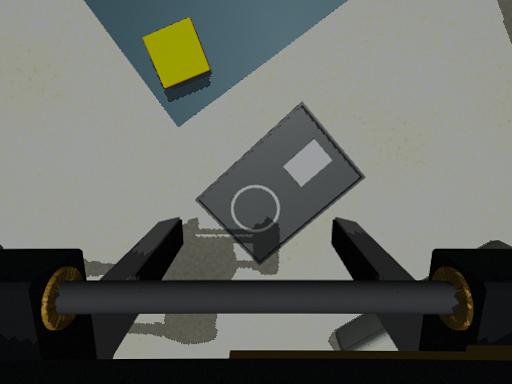

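The crop shows the chosen red dish, lid up at (210,201) in w1, clear of the logger and pot. Both trays show a ring and an oblong; in w2 the grey ring is at (255,208) and the oblong at (307,163). I'll start with the green kit.

```bash
cat >> h.py <<'E'
ZT=.16
def goto(x,y,z,psi): r.move_to([x,y,z],quat(psi))
def squeeze_pick(x,y,z,psi,width,f=12,cross=None,gap=.02):
    """squeeze across psi+90deg first to centre the thing, then grip across psi"""
    cw=cross or width; p2=nearpsi(psi,x,y); p1=p2-np.pi/2 if p2>neutral(x,y) else p2+np.pi/2
    gripper_to(cw+gap,5); goto(x,y,ZT,p1); r.move_l([x,y,z],vel=.12)
    gripper_to(cw-.006,5); gripper_to(max(cw,width)+gap)
    r.move_l([x,y,z+.045],vel=.15); goto(x,y,z+.045,p2); r.move_l([x,y,z],vel=.1)
    gripper_to(width-.01,f); r.move_l([x,y,ZT],vel=.15)
    print("held",telemetry.current_opening(),telemetry.current_finger_force())
def place(x,y,z,psi,width,gap=.018):
    goto(x,y,ZT,psi); r.move_l([x,y,z+.004],vel=.12); hit=r.move_l([x,y,z-.003],vel=.015,guard=3)
    print("hit",hit,telemetry.current_ee_pos()); r.hold(.2)
    gripper_to(width+gap); r.move_l([x,y,ZT],vel=.12)
E
python3 - <<'E'
from h import *
yaw=.125
ps=nearpsi(yaw,.444,.311)
squeeze_pick(.5518,.0608,.029,ps,.060)
place(.4441,.3110,.033,ps,.060)
x,y=.46,.28
goto(x,y,.25,neutral(x,y)); im,k=shot("wrist","g1")
for d in models.regions_of("dish_amber","wrist")[:2]: print(d["score"],np.round(fit(d["pixels"],"dish_amber",k,.004),4))
print("orange",[np.round(d["at"],4) for d in models.mark_of("can_orange","wrist")])
u=proj([[.444,.311,.02]],k)[0].astype(int);print(u)
c=im[u[1]-70:u[1]+70,u[0]-90:u[0]+90]; cv2.imwrite("pics/g1c.png",cv2.cvtColor(cv2.resize(c,None,fx=4,fy=4),cv2.COLOR_RGB2BGR))
print(telemetry.current_t())
E
```

```text
held 0.05955603996568698 11.99987456202507
hit True [0.44459827 0.3112838  0.03304485]
0.94 [0.444  0.3118 0.    ]
orange [array([0.4372, 0.1129, 0.0015])]
[259 148]
20.6417
```

View pics/g1c.png

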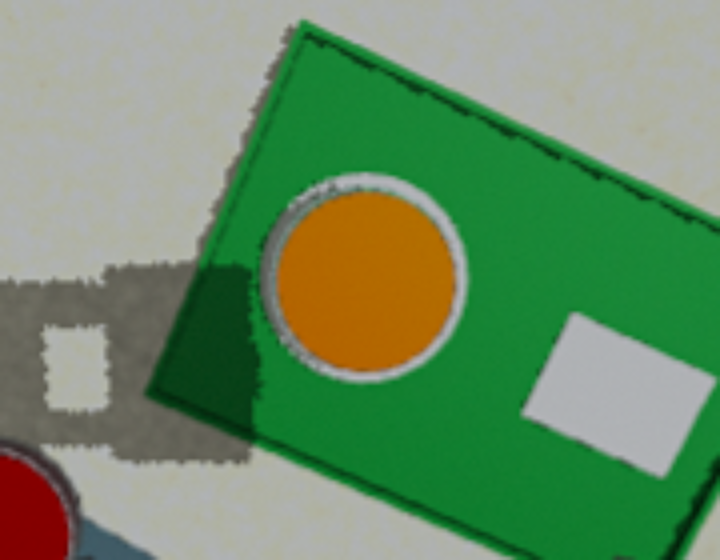

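The amber dish is at about (366,280) in the crop and centred in its ring, with white showing all round. The orange canister goes on next.

```bash
python3 - <<'E'
from h import *
ps=nearpsi(.125,.444,.311)
squeeze_pick(.4372,.1108,.035,ps,.026,f=8)
place(.4446,.3114,.055,ps,.026)
x,y=.46,.28
goto(x,y,.25,neutral(x,y)); im,k=shot("wrist","g2")
for d in models.regions_of("can_orange","wrist")[:2]: print(d["score"],np.round(fit(d["pixels"],"can_orange",k,.020),4))
for d in models.regions_of("dish_amber","wrist")[:2]: print(d["score"],np.round(fit(d["pixels"],"dish_amber",k,.004),4))
u=proj([[.444,.311,.02]],k)[0].astype(int)
c=im[u[1]-70:u[1]+70,u[0]-90:u[0]+90]; cv2.imwrite("pics/g2c.png",cv2.cvtColor(cv2.resize(c,None,fx=4,fy=4),cv2.COLOR_RGB2BGR))
# red dish and blue can, logger afresh; grey tray print
x,y=.47,-.02
goto(x,y,.25,neutral(x,y)); im,k=shot("wrist","s2")
hsv=cv2.cvtColor(im,cv2.COLOR_RGB2HSV); m=((hsv[...,1]>150)&((hsv[...,0]<6)|(hsv[...,0]>172))).astype(np.uint8)
n,l,st,ce=cv2.connectedComponentsWithStats(m)
for i in range(1,n):
    if st[i,4]>150: print("red",st[i,4],ce[i],unproj([ce[i]],.014,k)[0])
for t in("dish_red","can_blue","logger"):
    for d in models.regions_of(t,"wrist")[:4]: print(t,round(d["score"],2),np.round(fit(d["pixels"],t,k),4))
x,y=.36,-.27
goto(x,y,.25,neutral(x,y)); im,k=shot("wrist","t2")
print(tray_print(im,k,(.446,-.331)))
for d in models.regions_of("tray_grey","wrist")[:1]: print(d["score"],np.round(fit(d["pixels"],"tray_grey",k),4))
c=unproj([[0,0]],0,k); print(proj([[.4001,-.3367,.004],[.4935,-.3258,.004]],k),telemetry.current_t())
E
```

```text
held 0.02544326099609724 7.999995946884155
hit True [0.44510175 0.31171374 0.05504445]
0.68 [0.4434 0.312  0.    ]
red 1656 [171.40338164  17.42028986] [0.37845682 0.16955742 0.014     ]
red 1672 [334.05203349  17.72368421] [0.56744199 0.16155647 0.014     ]
red 1710 [142.05847953 100.93157895] [0.33194334 0.07874724 0.014     ]
red 1436 [231.39415042 166.71239554] [ 0.43736223 -0.00743446  0.014     ]
dish_red 0.94 [0.3791 0.1678 0.    ]
dish_red 0.92 [0.3323 0.0779 0.    ]
dish_red 0.92 [0.5669 0.1599 0.    ]
dish_red 0.89 [ 0.4373 -0.0073  0.    ]
can_blue 0.93 [0.6659 0.0082 0.    ]
logger 0.9 [ 0.5513 -0.0643  1.0577  0.045 ]
[(3520.406463460028, array([ 0.40037998, -0.33786129])), (1961.5082035309076, array([ 0.49372661, -0.32573872]))]
0.98 [ 0.4479 -0.329   3.1453  0.852 ]
[[309.56174133 195.22517764]
 [363.54340677 147.53512107]] 35.7417
```

View pics/g2c.png

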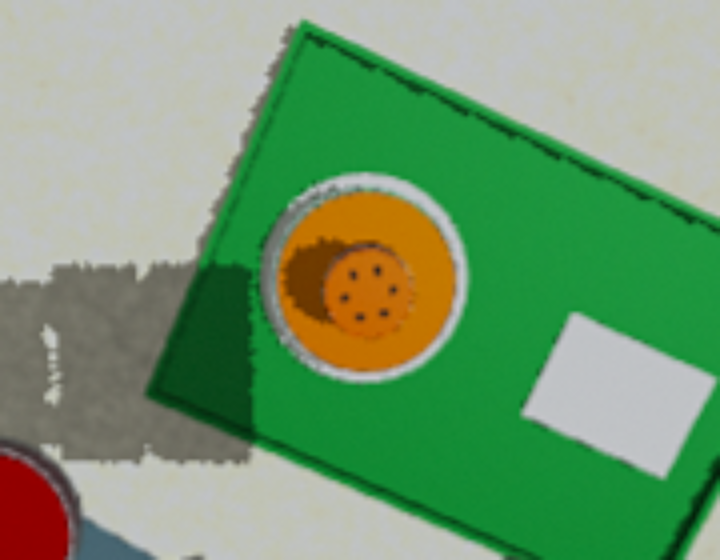

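View pics/t2.png

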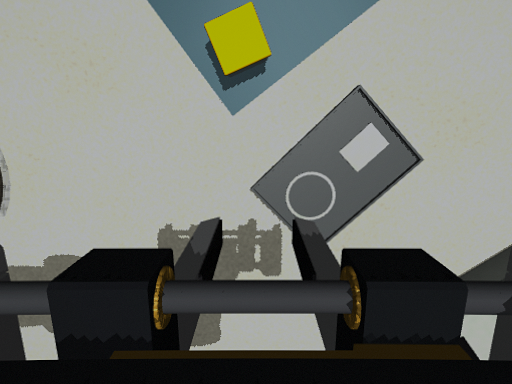

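The orange canister stands upright at about (369,290) in the crop, in the middle of the amber lid, and the fits agree to 1 mm. The t2 view gives the grey ring at (310,195) and the oblong at (364,148). Now the grey kit.

```bash
python3 - <<'E'
from h import *
ps=nearpsi(.126,.40,-.338)
squeeze_pick(.4373,-.0074,.029,ps,.060)
place(.4004,-.3379,.033,ps,.060)
x,y=.36,-.27
goto(x,y,.25,neutral(x,y)); im,k=shot("wrist","r1")
for d in models.regions_of("dish_red","wrist")[:2]: print(d["score"],np.round(fit(d["pixels"],"dish_red",k,.004),4))
squeeze_pick(.6658,.0084,.035,ps,.026,f=8)
place(.4004,-.3379,.055,ps,.026)
goto(x,y,.25,neutral(x,y)); im,k=shot("wrist","r2")
for d in models.regions_of("can_blue","wrist")[:2]: print(d["score"],np.round(fit(d["pixels"],"can_blue",k,.020),4))
for d in models.regions_of("dish_red","wrist")[:2]: print(d["score"],np.round(fit(d["pixels"],"dish_red",k,.004),4))
u=proj([[.42,-.335,.02]],k)[0].astype(int)
c=im[u[1]-70:u[1]+70,u[0]-90:u[0]+90]; cv2.imwrite("pics/r2c.png",cv2.cvtColor(cv2.resize(c,None,fx=4,fy=4),cv2.COLOR_RGB2BGR))
print(telemetry.current_t())
E
```

```text
held 0.059549714860482765 11.999950110912323
hit True [ 0.40075124 -0.33831355  0.03293856]
0.76 [ 0.4007 -0.3376  0.    ]
held 0.02583804222309741 7.999974936246872
hit True [ 0.40080941 -0.33838407  0.05510398]
0.58 [ 0.4005 -0.337   0.    ]
0.95 [ 0.4   -0.333  0.   ]
63.2
```

View pics/r2c.png

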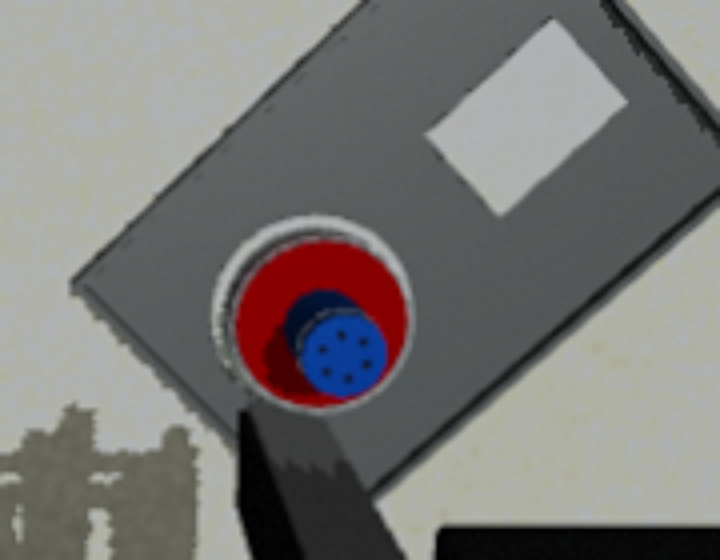

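The red dish lies flat in its ring at (322,325) and the blue canister stands on it; its top at (343,353) is shifted only by perspective, since the fits agree. The logger is next.

```bash
python3 - <<'E'
from h import *
squeeze_pick(.5511,-.0646,.029,1.035,.030,f=10,cross=.046)
ps=nearpsi(.126,.4937,-.3257)
place(.4937,-.3257,.033,ps,.030)
x,y=.38,-.22
goto(x,y,.25,neutral(x,y)); im,k=shot("wrist","l1")
print(proj([[.4937,-.3257,.018],[.4005,-.338,.058]],k))
for d in models.regions_of("logger","wrist")[:2]: print(d["score"],np.round(fit(d["pixels"],"logger",k,.004),4))
for d in models.regions_of("can_blue","wrist")[:2]: print(d["score"],np.round(fit(d["pixels"],"can_blue",k,.020),4))
u=proj([[.45,-.335,.02]],k)[0].astype(int)
c=im[max(0,u[1]-70):u[1]+70,u[0]-90:u[0]+90]; cv2.imwrite("pics/l1c.png",cv2.cvtColor(cv2.resize(c,None,fx=4,fy=4),cv2.COLOR_RGB2BGR))
shot("scene","scene1"); shot("side","side1")
for t in("dish_cream","can_white","pot"): 
    print(t,[np.round(d["at"],3) for d in models.mark_of(t,"side")][:2])
print(telemetry.current_t())
E
```

```text
held 0.029589019784605562 9.95893657207489
hit True [ 0.49408238 -0.32605749  0.03273679]
[[370.96184927 200.57550388]
 [318.56192186 253.53012209]]
0.64 [ 0.4947 -0.3254  3.3045  0.091 ]
dish_cream [array([ 0.671, -0.116,  0.001])]
can_white []
pot [array([ 0.439, -0.13 ,  0.001])]
76.9917
```

View pics/l1c.png

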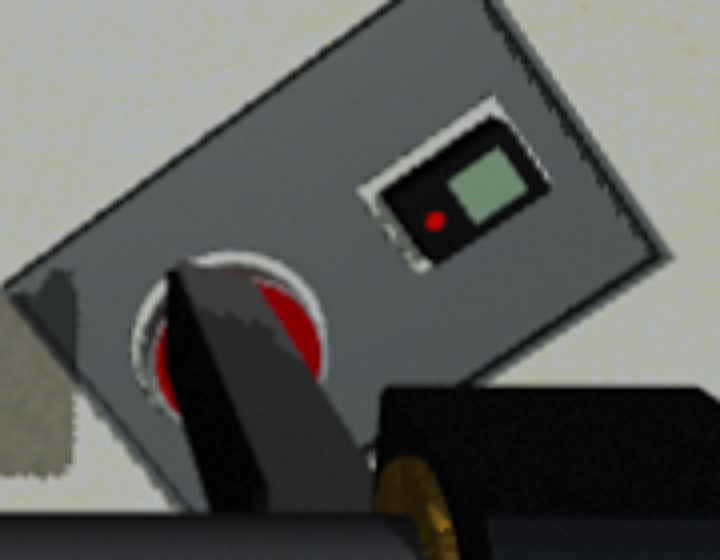

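View pics/side1.png

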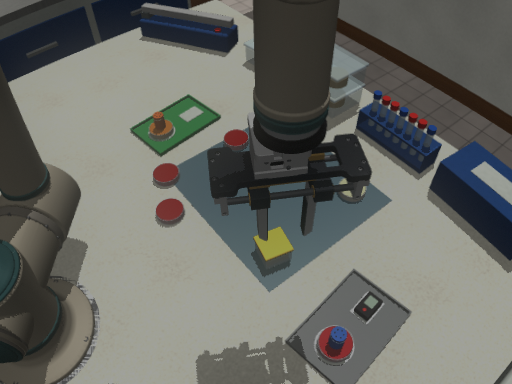

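In the side picture both kits are assembled: the green one at (160,125), the grey one with the blue canister at (337,342) and the logger at (369,305). The spares have not moved. I'll take one closer look at the logger's squareness before handing in.

```bash
python3 - <<'E'
from h import *
x,y=.42,-.24
gripper_to(.094); goto(x,y,.17,neutral(x,y)); im,k=shot("wrist","l2")
for d in models.regions_of("logger","wrist")[:1]:
    print(d["score"],np.round(fit(d["pixels"],"logger",k,.004),4))
u=proj([[.4937,-.3257,.018]],k)[0].astype(int); print(u)
hsv=cv2.cvtColor(im,cv2.COLOR_RGB2HSV)
c=im[max(0,u[1]-60):u[1]+60,max(0,u[0]-80):u[0]+80]; cv2.imwrite("pics/l2c.png",cv2.cvtColor(cv2.resize(c,None,fx=5,fy=5),cv2.COLOR_RGB2BGR))
print(telemetry.current_t())
E
```

```text
0.74 [ 0.5044 -0.3226  1.9717  6.685 ]
[357 223]
78.4
```

View pics/l2c.png

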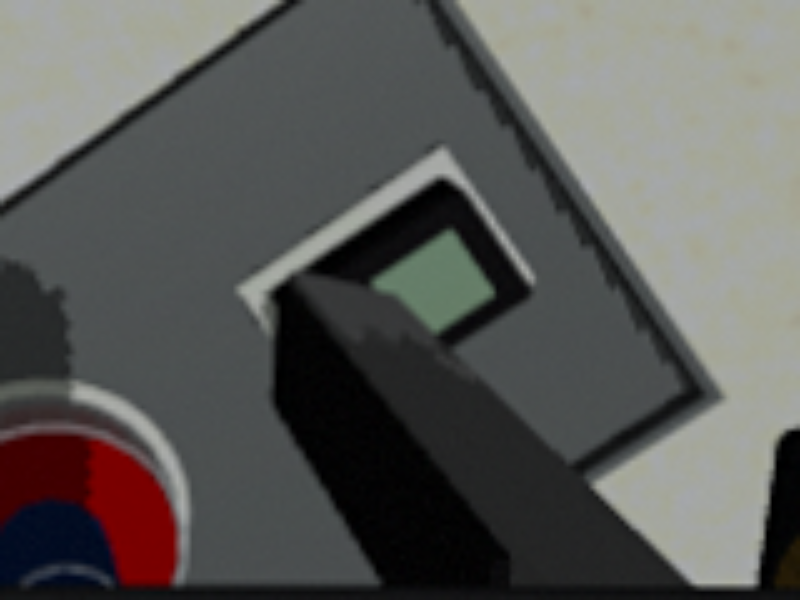

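The logger, around (430,270) in the crop, lies parallel to the oblong with even white margins. I'll lift the arm clear and hand in.

```bash
python3 - <<'E'
from h import *
x,y=.42,-.24
r.move_l([x,y,.28]); r.hold(.5); print(r.sign_off(),telemetry.current_t())
E
```

```text
the job is handed in; nothing more can be done
the job is handed in; nothing more can be done
```

Both kits are made up in the order asked and handed in at about 80 s; the last pictures showed everything placed as asked, and I never touched the spares.

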